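# Run the mini chopper on slow with its pusher

## Task

Pick out the pusher that fits the chopper's feed tube, slide it down the tube and press the sprung orange plate inside to about half of its 16 mm travel, which is the slow speed. Never push it to the bottom (that is turbo). Keep it steady there: the program finishes while the gripper still holds the pusher down at half travel, never letting go; leave the other pusher standing on the worktop and do not disturb the garlic, the candle jar or the bowl.

Things in the scene. Friction and masses are not known exactly. Their poses are not given: they have to be found in the camera images.
- chopper: Mini chopper, does not move: grey round motor base, white bowl, black lid; about 150 mm across, lid top 105 mm above the worktop. Origin: centre of its underside, z up. A clear upright feed tube stands on the lid, its axis 22 mm from the centre along the chopper's -x (front), top at 165 mm. Two small latch tabs on the lid, front and back.
- feed_mouth (a point): Centre of the feed tube's open top end, 165 mm above the worktop. The straight bore is 35 mm across; the top 10 mm flare out to 43 mm. Tube outside: 43 mm, at the rim 51 mm.
- plate_top (a point): Centre of the upper face of the round orange plate (31 mm across) in the feed tube, 40 mm below the tube's mouth when at rest. It moves with the plate.
- plate (a joint): How far the orange plate is pressed down, m: 0 at rest (up), 0.008 half travel (slow), 0.016 at the bottom (turbo). Its spring pushes up with about 3.2 N at the start, 6.4 N at half travel and 9.6 N at the bottom; it returns when let go, and a pusher's own weight does not press it.
- slim_pusher: Loose pusher standing upright: round blue stem 30 mm across and 60 mm tall, on it a grey flange 38 mm across and 4 mm thick, on that a round grey grip post 24 mm across and 40 mm tall (104 mm in all), about 60 g. Origin: centre of the stem's foot (underside), z up along the pusher. It fits the feed tube; with the plate at the bottom the flange is still 4 mm above the tube's rim.
- wide_pusher: The same kind of pusher with a stem 40 mm across and a flange 48 mm across, about 80 g: too wide for this tube. Origin: centre of its foot, z up. The two may stand in either place.
- garlic: Garlic bulb, about 60 mm, loose. Origin: centre of its underside.
- candle: Pale green candle in a glass jar, 76 mm across, 90 mm tall, loose. Origin: centre of its underside.
- bowl: Orange bowl, 211 mm across, 88 mm tall, loose. Origin: centre of its underside.
Not all that is in view belongs to the job. Leave any pink look-alike of the wide_pusher alone.

How it is judged:
By the outcome, as a careful person would: the job done as asked, in the order asked, and still so for the second after the job is handed in, while the arm keeps its last pose, push and grip.
It also fails if it takes over 45 s, if anything falls off the work surface, if the arm or the gripper's body presses on something with over 40 N, if the wrist force passes 120 N, or if a joint passes its speed limit or range.

## Robot

A 6-joint arm with a two-finger parallel gripper is mounted at the origin on a cart in front of the work surface, level with it; the furniture and walls round the work are solid. World frame = base frame: x ahead of the robot, y to its left, z up, the work surface at z = 0. Lengths are in m, angles in rad, forces in N, time in s.
With the tool pointing down it reaches from about 0.15 to 0.775 m from the base axis. Payload 6.1 kg.
Tool frame: the origin (TCP) lies at the very end of the fingers, on their centre line; the grasp point (between the pads) lies 19 mm behind it (ctrl.pinch_z is the z of the grasp point in the tool frame, in m); z points along the fingers, y is the line along which they close (so a half turn about z gives the same grasp; the last joint's range is limited). The gripper opens to 85 mm and grips with 20 to 120 N. Pads are 22 mm wide; open, the fingers measure 114 mm over their backs; the gripper's body (76 mm by 85 mm) begins 54 mm behind the grasp point. The pads swing forward as they close: fully open they stand 13 mm farther back than shut.
Start: joints at [-1.18, 0.126, -0.04, 1.405, 0, 1.571], TCP at [0.2, -0.485, 0.231] pointing down, gripper open.
Joint ranges: [-2.72, 2.72], [-0.95, 1.95], [-1.27, 1.35], [-1.78, 2.02], [-1.46, 1.47], [-3.14, 3.14]. Speed limits (rad/s): [2.39, 2.39, 3.01, 3.14, 3.14, 3.14].

## Interface

Orientations are given as a 3x3 rotation matrix whose columns are the frame's x, y, z axes.
In Python, from cell import status, optics, ctrl gives the robot as it stands.
- The arm moves only by the tool step_arm, never from a script. Its argument "motion" is a list of rows, each an object with "dp": the shift along the world's x, y, z in mm, a list of three; "turn": the turn, a rotation vector about the world's x, y, z in rad, a list of three; "gripper": the finger opening in mm, from 0 to 85.4. A call has 1 to 20 rows; each row is the pose to reach, as a shift and turn from the pose commanded when the call began; what a row does not reach only later rows make up. A row lasts 1/8 s, in which the tool goes at most 62.5 mm and 10.7 degrees, less where a joint would pass 70% of its speed; a pose out of reach is approached as far as the arm can. A call with a gripper value outside its range is refused whole. The fingers move at their own pace and stop on an object; "grip_force" is the grip in N (left out, the last holds). Time passes only in rows, so rows that repeat a pose let the fingers close. It gives the time, the measured TCP pose, the force, the opening and the grip force at its end, in the units of the state.
- status.get_obs(): the state, without advancing time (a new reading comes with each control period).
- optics.get_image(name): name is "side" or "top" or "wrist"; returns a dict with "frame" (384x512x3 uint8, red, green, blue), "fx", "fy", "cx", "cy" (pixels), "dist" ([k1, k2, p1, p2, k3] as OpenCV has them; the pictures are not rectified), "R" (3x3) and "t" (3): a world point X has camera coordinates R X + t. Camera axes: x right, y down, z forward; pixel columns grow to the right and rows downward; lengths in m; the calibration is good to about 2 mm. A picture is of the moment at which its call begins. There is no depth.
- ctrl.close_job(): hands the job in; it is judged then, once.
The state is a dict: "time": time; "joints": joint angles; "qvel": joint speeds; "joint_efforts": joint torques, N m; "ee_pos": TCP position; "orientation": TCP orientation; "wrist_force": force on the tool from outside, world axes, zero at the start; "torque": the same for the moment, N m; "opening": opening from 0.0 (shut) to 1.0 (fully open); "gripper_force": force on a finger pad.
Only numpy, scipy, OpenCV 4.12 (cv2) and the standard library are available. Lean on these libraries where they do the work, as an engineer would, in place of code of your own. Each camera call takes 0.05 s, during which the arm holds its last target. There are 200 camera calls.

## Working session

There is one attempt and no reset: what is moved stays moved. The work goes in short steps, Python scripts to look and compute and a tool call to move; the robot and the scene stay as the last step left them, time stands still between calls to the robot, and variables do not carry over. Pictures are saved under pics/ and viewed, at most 10 in all, crops included, and the job is handed in when it is done.

Besides the shell and the picture viewer there is one more tool, called after "Request:" as name(argument=value, ...), one argument or row to a line, values as JSON. step_arm: Moves the arm, as the interface text tells. Its arguments: {"type":"object","properties":{"motion":{"type":"array","items":{"type":"object","properties":{"dp":{"type":"array","items":{"type":"number"}},"turn":{"type":"array","items":{"type":"number"}},"gripper":{"type":"number"}}}},"grip_force":{"type":"number"}},"required":["motion"]}

```bash
ls; mkdir -p pics
cat > h.py <<'E'
import numpy as np, cv2
from cell import status, optics, ctrl
def cam(n):
    d=optics.get_image(n); d={k:(np.array(v) if k!='frame' else v) for k,v in d.items()}
    d['K']=np.array([[d['fx'],0,d['cx']],[0,d['fy'],d['cy']],[0,0,1.]],float); return d
def ray(d,uv):
    p=cv2.undistortPoints(np.array([[uv]],float),d['K'],d['dist'].astype(float))[0,0]
    R=d['R'];c=-R.T@d['t']; v=R.T@np.array([p[0],p[1],1]); return c,v/np.linalg.norm(v)
def onz(d,uv,z):
    c,v=ray(d,uv); return c+v*(z-c[2])/v[2]
def proj(d,X):
    return cv2.projectPoints(np.atleast_2d(np.array(X,float)),cv2.Rodrigues(d['R'].astype(float))[0],d['t'].astype(float),d['K'],d['dist'].astype(float))[0][:,0]
def save(n,f): cv2.imwrite('pics/'+n,f[:,:,::-1])
E
python3 - <<'E'
from h import *
for n in('top','side'):
    d=cam(n); np.savez(n+'.npz',**d); save(n+'0.png',d['frame']); print(n,-d['R'].T@d['t'],d['R'][2])
o=status.get_obs();print(o['time'],o['ee_pos'],o['wrist_force'],ctrl.pinch_z); print(o['orientation'])
E
```

```text
pics
top [0.45486376 0.01640795 1.35765075] [ 0.1069375  -0.00970514 -0.99421838]
side [0.48942687 1.0195169  1.02808698] [ 0.08559526 -0.73985929 -0.66729429]
0.1 [ 0.19985488 -0.48507462  0.23063499] [ 0.91567596  0.06154555 -0.8676229 ] -0.0187
[[ 9.24591281e-01  3.80960216e-01 -5.26487060e-04]
 [ 3.80960579e-01 -9.24590403e-01  1.27432289e-03]
 [-1.31855815e-06 -1.37879865e-03 -9.99999049e-01]]
```

View pics/top0.png

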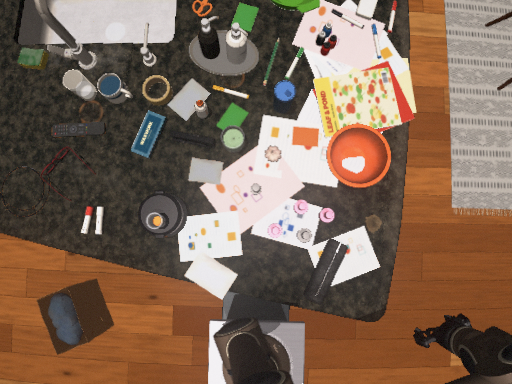

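View pics/side0.png

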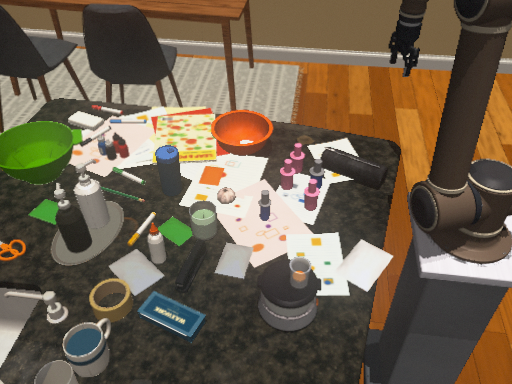

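The top view shows the chopper at (162,214) with its tube at (157,221), the bowl at (358,155), the candle at (232,138) and the garlic at (273,153). There are two grey-topped pushers, A at (256,189) and B at (305,235). Three pink look-alikes stand around B. In the side view A is at (265,205) and B is at about (316,170). I'll enlarge both to compare their widths.

Run:
```python
from h import *
t=dict(np.load('top.npz'));s=dict(np.load('side.npz'))
a=cv2.resize(t['frame'][170:250,235:345],None,fx=5,fy=5,interpolation=cv2.INTER_CUBIC)[:, :550]
b=cv2.resize(s['frame'][135:235,240:340],None,fx=4,fy=4,interpolation=cv2.INTER_CUBIC)
c=cv2.resize(s['frame'][250:330,250:330],None,fx=4,fy=4,interpolation=cv2.INTER_CUBIC)
save('c1.png',cv2.resize(a,(550,400))); 
m=np.zeros((400,720,3),np.uint8);m[:,:400]=b;m[:320,400:]=c;save('c2.png',m)
print('A',onz(t,(256,187),.104),'B',onz(t,(305,235),.104),'mouth',onz(t,(157,221),.165))
for n,uv in(('A',(256,187)),('B',(305,235))): print(n,proj(s,onz(t,uv,.104)))
```

```text
A [0.5885102  0.01681224 0.104     ] B [ 0.44250849 -0.13988293  0.104     ] mouth [0.47196999 0.30862332 0.165     ]
A [[264.59670529 191.14229026]]
B [[317.89076339 160.94064001]]
```

View pics/c1.png

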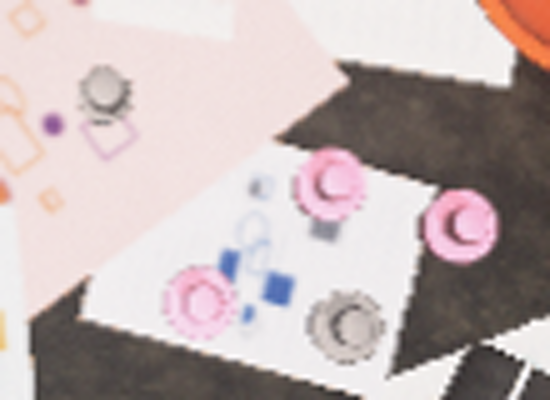

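View pics/c2.png

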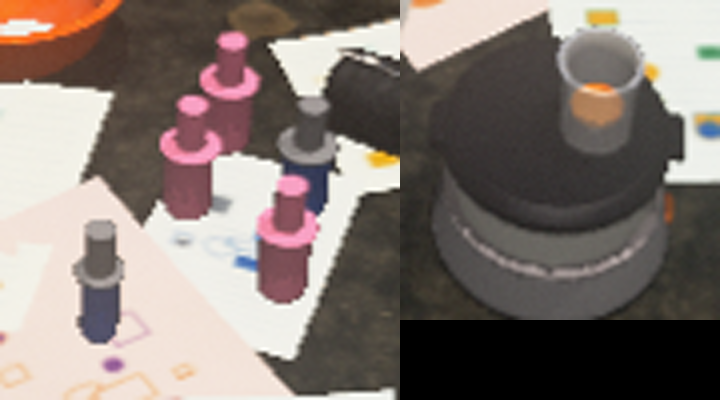

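In the enlarged crop, A's flange is clearly narrower, about 50 px against 75 px for B. B's flange is as wide as the pink ones, so A at (256,189) is the slim pusher. It stands alone. The tube mouth is at about (300,264) in the side view. I'll move above A, turning the tool with the base, and refine from there.

Request:
step_arm(
  motion=[
    {"dp": [28,36,5],"turn": [0,0,0.1],"gripper": 60},
    {"dp": [60,77,10],"turn": [0,0,0.25],"gripper": 60},
    {"dp": [92,119,15],"turn": [0,0,0.4],"gripper": 60},
    {"dp": [125,161,20],"turn": [0,0,0.55],"gripper": 60},
    {"dp": [157,203,20],"turn": [0,0,0.7],"gripper": 60},
    {"dp": [190,245,20],"turn": [0,0,0.85],"gripper": 60},
    {"dp": [222,287,20],"turn": [0,0,1.0],"gripper": 60},
    {"dp": [255,329,20],"turn": [0,0,1.1],"gripper": 60},
    {"dp": [287,371,20],"turn": [0,0,1.2],"gripper": 60},
    {"dp": [320,413,20],"turn": [0,0,1.2],"gripper": 60},
    {"dp": [350,455,20],"turn": [0,0,1.2],"gripper": 60},
    {"dp": [365,485,20],"turn": [0,0,1.2],"gripper": 60},
    {"dp": [370,500,20],"turn": [0,0,1.2],"gripper": 60},
    {"dp": [370,500,20],"turn": [0,0,1.2],"gripper": 60},
  ],
)

```text
time: 1.85
ee_pos: [0.5697, 0.015, 0.2509]
orientation: [[-0.021, 1.0, -0.001], [1.0, 0.021, -0.0], [-0.0, -0.001, -1.0]]
wrist_force: [0.3, 0.2, -0.3]
opening: 0.704
gripper_force: 0.0
```

Run:
```python
from h import *
t=dict(np.load('top.npz'));s=dict(np.load('side.npz'))
w=cam('wrist');np.savez('w1.npz',**w)
save('w1.png',w['frame']);o=status.get_obs();print(o['time'],o['ee_pos'],o['joints'].round(2) if hasattr(o['joints'],'round') else o['joints']);print(np.array(o['orientation']).round(3))
def tri(obs):
    A=np.zeros((3,3));b=np.zeros(3)
    for d,uv in obs:
        c,v=ray(d,uv);P=np.eye(3)-np.outer(v,v);A+=P;b+=P@c
    return np.linalg.solve(A,b)
print('A top',tri([(t,(255.7,186.7)),(s,(264.6,191.9))]))
print('mouth',tri([(t,(157,221)),(s,(299.6,263.9))]))
print(proj(w,[[.588,.017,.104],[.588,.017,.068]]), -w['R'].T@w['t'])
# orange plate + rim masks
for d,n,box in((t,'top',(200,240,140,185)),(s,'side',(250,300,280,325))):
    f=d['frame'][box[0]:box[1],box[2]:box[3]].astype(int)
    m=(f[...,0]-f[...,2]>60);ys,xs=np.nonzero(m);print(n,'orange',xs.mean()+box[2],ys.mean()+box[0],m.sum(),np.ptp(xs)+1,np.ptp(ys)+1)
```

```text
1.9 [0.5695152  0.01418673 0.25116765] [ 0.03  0.21  0.11  1.47 -0.    1.58]
[[-0.02   1.    -0.001]
 [ 1.     0.02  -0.001]
 [-0.    -0.001 -1.   ]]
A top [0.58899597 0.0177826  0.10204624]
mouth [0.47375746 0.31023221 0.15824795]
[[276.51795507 170.76871412]
 [274.69646579 161.97872983]] [0.56936474 0.09461178 0.39320852]
top orange 156.7 220.42857142857142 70 9 10
side orange 300.85925925925926 271.15555555555557 135 32 47
```

View pics/w1.png

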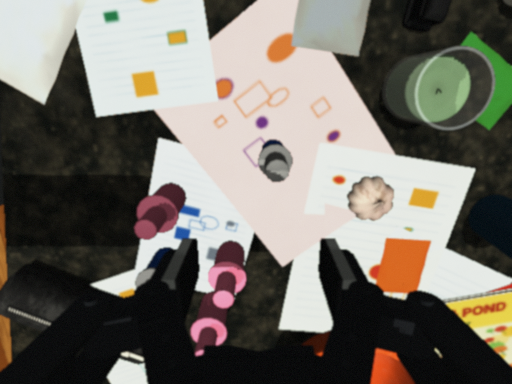

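The wrist view shows the slim pusher at about (276,162), with its post top near (278,168), on the pink sheet and clear of the fingers. I'll refine its position from the bright top face.

Run:
```python
from h import *
t=dict(np.load('top.npz'));w=dict(np.load('w1.npz'))
for d,(x0,x1,y0,y1) in((w,(255,296,135,185)),(t,(246,268,178,202))):
    f=d['frame'][y0:y1,x0:x1].astype(int); sat=f.max(2)-f.min(2); v=f.mean(2)
    print(np.where((sat<14)&(v>95),(v/10).astype(int),0)[::1]) if d is t else None
    m=((sat<14)&(v>60)&(v<225)).astype(np.uint8)
    n,l,st,ce=cv2.connectedComponentsWithStats(m)
    for i in range(1,n):
        if st[i,4]>30: print(st[i]+[x0,y0,0,0,0],ce[i]+[x0,y0])
    if d is w: save('wc.png',cv2.resize(d['frame'][y0:y1,x0:x1],None,fx=10,fy=10,interpolation=cv2.INTER_CUBIC))
```

```text
[258 139  34  43 871] [275.0413318  161.63719862]
[[ 0  0  0  0  0  0  0  0  0  0  0  0  0  0  0  0  0  0  0  0  0  0]
 [ 0  0  0  0  0  0  0  0  0  0  0  0  0  0  0  0  0  0  0  0  0  0]
 [ 0  0  0  0  0  0  0  0  0  0  0  0  0  0  0  0  0  0  0  0  0  0]
 [ 0  0  0  0  0  0  0  0  0  0  0  0  0  0  0  0  0  0  0  0  0  0]
 [ 0  0  0  0  0  0  0  0  0  0  0  0  0  0  0  0  0  0  0  0  0  0]
 [ 0  0  0  0  0  0  0  0  0  0  0  0  0  0  0  0  0  0  0  0  0  0]
 [ 0  0  0  0  0  0  0  0  0  0  0  0  0  0  0  0  0  0  0  0  0  0]
 [ 0  0  0  0  0  0  0 18  0  0  0  0  0  0  0  0  0  0  0  0  0  0]
 [ 0  0  0  0  0  0  0  0  0  0  0  0  0  0  0  0  0  0  0  0  0  0]
 [ 0  0  0  0  0  0  0  0  0  0  0  0  0 16  0  0  0  0  0  0  0  0]
 [ 0  0  0  0  0 18 17  0  0  0  0  0  0  0 12  0  0  0  0  0  0  0]
 [ 0  0  0  0  0  0  0  0  0  0  0  0  0  0  0  0  0  0  0  0  0  0]
 [ 0  0  0  0  0  0  0 15  0  0  0  0 13 11  0  0  0  0  0  0  0  0]
 [ 0  0  0  0  0  0  0  0 12 13 13 11 10 15  0  0  0  0  0  0  0  0]
 [ 0  0  0  0  0  0  0  0  0  0  0 11  0  0  0  0  0  0  0  0  0  0]
 [ 0  0  0  0  0  0  0  0  0  0  0  0  0  0  0  0  0  0  0  0  0  0]
 [ 0  0  0  0  0  0  0  0 13 15 14  0  0  0  0  0  0  0  0  0  0  0]
 [ 0  0  0  0  0  0  0  0  0  0  0  0  0  0  0  0  0  0  0  0  0  0]
 [ 0  0  0  0  0  0  0  0  0  0  0  0  0  0  0  0  0  0  0  0  0  0]
 [ 0  0  0  0  0  0  0  0  0  0  0  0  0  0  0  0  0  0  0  0  0  0]
 [ 0  0  0  0  0  0  0  0  0  0  0  0  0  0  0  0  0  0  0  0  0  0]
 [ 0  0  0  0  0  0  0  0  0  0  0  0  0  0  0  0  0  0  0  0  0  0]
 [ 0  0  0  0  0  0  0  0  0  0  0  0  0  0  0  0  0  0  0  0  0  0]
 [ 0  0  0  0  0  0  0  0  0  0  0  0  0  0  0  0  0  0  0  0  0  0]]
```

View pics/wc.png

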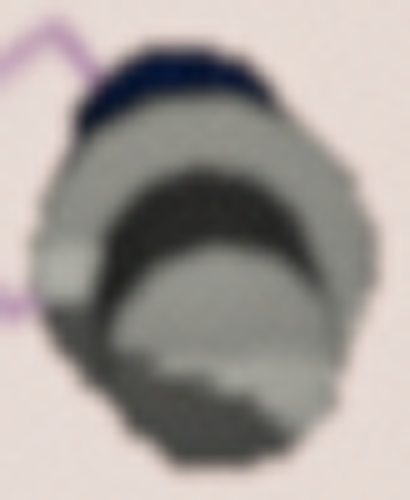

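The post's top disc is centred at crop (221,352), which is wrist pixel (276.6,169.7). That is within 1 px of the prediction.

Run:
```python
from h import *
w=dict(np.load('w1.npz')); p=onz(w,(276.6,169.7),.104); o=status.get_obs()
print(p,(p-np.array(o['ee_pos']))*1000,o['ee_pos'])
```

```text
[0.58803759 0.01805895 0.104     ] [  18.5223934     3.87221702 -147.16765066] [0.5695152  0.01418673 0.25116765]
```

Request:
step_arm(
  motion=[
    {"dp": [18,3,-40],"gripper": 60},
    {"dp": [18.5,3.3,-90],"gripper": 60},
    {"dp": [18.5,3.3,-130],"gripper": 60},
    {"dp": [18.5,3.3,-160],"gripper": 60},
    {"dp": [18.5,3.3,-180],"gripper": 60},
    {"dp": [18.5,3.3,-180],"gripper": 60},
    {"dp": [18.5,3.3,-180],"gripper": 10},
    {"dp": [18.5,3.3,-180],"gripper": 10},
    {"dp": [18.5,3.3,-180],"gripper": 10},
    {"dp": [18.5,3.3,-180],"gripper": 10},
    {"dp": [18.5,3.3,-180],"gripper": 10},
    {"dp": [18.5,3.3,-180],"gripper": 10},
  ],
  grip_force=50,
)

```text
schema error: expected keys dp, turn, gripper
```

Request:
step_arm(
  motion=[
    {"dp": [18,3,-40],"turn": [0,0,0],"gripper": 60},
    {"dp": [18.5,3.3,-90],"turn": [0,0,0],"gripper": 60},
    {"dp": [18.5,3.3,-130],"turn": [0,0,0],"gripper": 60},
    {"dp": [18.5,3.3,-160],"turn": [0,0,0],"gripper": 60},
    {"dp": [18.5,3.3,-180],"turn": [0,0,0],"gripper": 60},
    {"dp": [18.5,3.3,-180],"turn": [0,0,0],"gripper": 60},
    {"dp": [18.5,3.3,-180],"turn": [0,0,0],"gripper": 10},
    {"dp": [18.5,3.3,-180],"turn": [0,0,0],"gripper": 10},
    {"dp": [18.5,3.3,-180],"turn": [0,0,0],"gripper": 10},
    {"dp": [18.5,3.3,-180],"turn": [0,0,0],"gripper": 10},
    {"dp": [18.5,3.3,-180],"turn": [0,0,0],"gripper": 10},
    {"dp": [18.5,3.3,-180],"turn": [0,0,0],"gripper": 10},
  ],
  grip_force=50,
)

```text
time: 3.4
ee_pos: [0.5893, 0.0178, 0.0728]
orientation: [[-0.02, 1.0, 0.002], [1.0, 0.02, -0.001], [-0.001, 0.002, -1.0]]
wrist_force: [-1.2, -0.8, 6.5]
opening: 0.262
gripper_force: 49.1
```

Request:
step_arm(
  motion=[
    {"dp": [0,0,20],"turn": [0,0,0],"gripper": 10},
    {"dp": [0,0,60],"turn": [0,0,0],"gripper": 10},
    {"dp": [0,0,110],"turn": [0,0,0],"gripper": 10},
    {"dp": [0,0,160],"turn": [0,0,0],"gripper": 10},
    {"dp": [-5,12,190],"turn": [0,0,0.05],"gripper": 10},
    {"dp": [-20,50,195],"turn": [0,0,0.1],"gripper": 10},
    {"dp": [-36,92,195],"turn": [0,0,0.2],"gripper": 10},
    {"dp": [-55,140,195],"turn": [0,0,0.3],"gripper": 10},
    {"dp": [-75,190,195],"turn": [0,0,0.4],"gripper": 10},
    {"dp": [-94,238,195],"turn": [0,0,0.5],"gripper": 10},
    {"dp": [-108,272,195],"turn": [0,0,0.55],"gripper": 10},
    {"dp": [-114,287,195],"turn": [0,0,0.55],"gripper": 10},
    {"dp": [-116,292,195],"turn": [0,0,0.55],"gripper": 10},
    {"dp": [-116,292,195],"turn": [0,0,0.55],"gripper": 10},
    {"dp": [-116,292,195],"turn": [0,0,0.55],"gripper": 10},
  ],
)

```text
time: 5.28
ee_pos: [0.473, 0.3089, 0.2664]
orientation: [[-0.538, 0.843, 0.0], [0.843, 0.538, -0.0], [-0.0, 0.0, -1.0]]
wrist_force: [0.2, -0.5, -0.6]
opening: 0.267
gripper_force: 49.0
```

Run:
```python
from h import *
o=status.get_obs();print(o['time'],o['ee_pos'],o['wrist_force'],o['opening'])
ds={n:cam(n) for n in('wrist','side','top')}
for n,d in ds.items(): np.savez(n+'2.npz',**d); print(n,proj(d,[[.4735,.31,.165],np.array(o['ee_pos'])-[0,0,.0728]]))
m=np.zeros((400,800,3),np.uint8)
f=ds['side']['frame'][200:300,250:350]; m[:,:400]=cv2.resize(f,(400,400),interpolation=cv2.INTER_CUBIC)
m[:300,400:]=cv2.resize(ds['wrist']['frame'],(400,300),interpolation=cv2.INTER_AREA)
save('m2.png',m)
```

```text
5.275 [0.47299493 0.30893366 0.26635625] [ 0.23827793 -0.46418228 -0.60432089] 0.2671294626226614
wrist [[258.81300052 185.86324147]
 [257.49978614 198.61020003]]
side [[300.64577253 262.03938371]
 [301.72018412 253.54040985]]
top [[156.56877918 220.47055272]
 [154.54493179 220.42436436]]
```

View pics/m2.png

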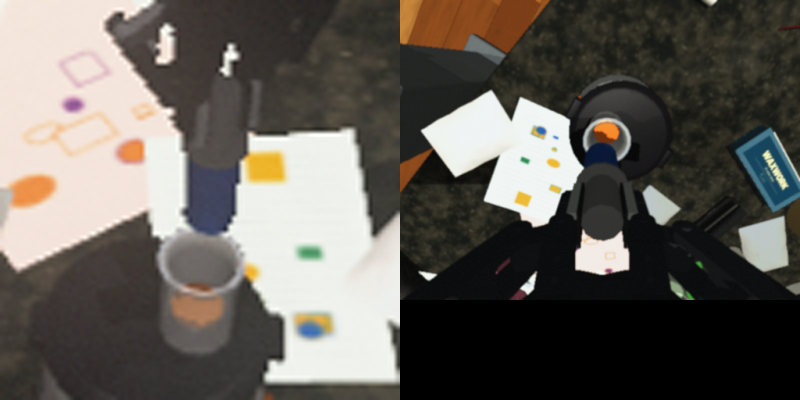

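The side view shows the stem's foot just above the rim and about 2-3 px to the right (-x) of the mouth's centre at x≈300. The wrist view shows the mouth at about (262,178), partly behind the stem. I'll enlarge both to measure it.

Run:
```python
from h import *
w=dict(np.load('wrist2.npz'));s=dict(np.load('side2.npz'));t=dict(np.load('top.npz'))
m=np.zeros((600,800,3),np.uint8)
m[:,:400]=cv2.resize(s['frame'][230:290,280:320],None,fx=10,fy=10,interpolation=cv2.INTER_CUBIC)
m[:400,400:]=cv2.resize(w['frame'][145:225,220:300],None,fx=5,fy=5,interpolation=cv2.INTER_CUBIC)
m[400:,400:600]=cv2.resize(t['frame'][200:240,140:180],None,fx=5,fy=5,interpolation=cv2.INTER_CUBIC)
save('m3.png',m)
```

```text
(no output)
```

View pics/m3.png

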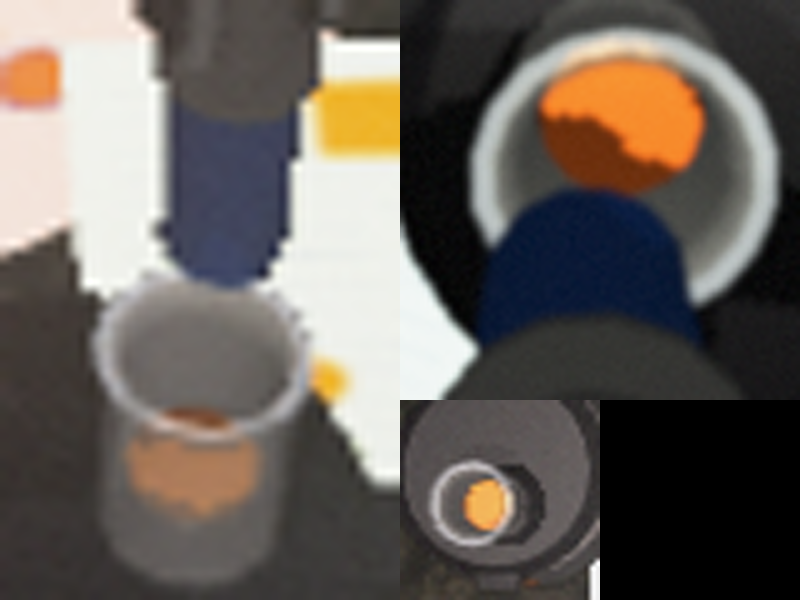

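```bash
python3 - <<'E'
from h import *
w=dict(np.load('wrist2.npz'));s=dict(np.load('side2.npz'));t=dict(np.load('top2.npz'))
P={'w':(w,(264.6,178.9)),'s':(s,(299.8,263.6)),'t':(t,(154.1,220.3))}
for n,(d,uv) in P.items(): print(n,onz(d,uv,.165).round(4))
a=np.linspace(0,2*np.pi,73)
def ext(d,c,r): 
    q=proj(d,np.c_[c[0]+r*np.cos(a),c[1]+r*np.sin(a),np.full(73,c[2])]); return np.r_[q.min(0),q.max(0)].round(1)
for c in([.474,.316,.165],): print('rim w,s,t',ext(w,c,.0255),ext(s,c,.0255),ext(t,c,.0255))
f=[.473,.309,.1935]; print('foot w,s',ext(w,f,.015),ext(s,f,.015))
E
echo "meas rim w 233.9 150.5 295.9 -; s 288.9 256.3 310.7 273.5(lip); t 145.9 211.7 162.3 228.9; foot w 235.5 182.1 277.5; s 295.8 - 309.3 258.2"
```

```text
w [0.4743 0.3176 0.165 ]
s [0.4752 0.3148 0.165 ]
t [0.4738 0.3175 0.165 ]
rim w,s,t [232.  149.4 294.6 209.3] [289.  255.4 311.5 273.1] [146.2 211.7 163.  228.8]
foot w,s [237.1 178.9 278.  217.3] [295.  248.5 308.4 258.8]
meas rim w 233.9 150.5 295.9 -; s 288.9 256.3 310.7 273.5(lip); t 145.9 211.7 162.3 228.9; foot w 235.5 182.1 277.5; s 295.8 - 309.3 258.2
```

Request:
step_arm(
  motion=[
    {"dp": [2,6,0],"turn": [0,0,0],"gripper": 10},
    {"dp": [2.8,9.3,0],"turn": [0,0,0],"gripper": 10},
    {"dp": [2.8,9.3,-10],"turn": [0,0,0],"gripper": 10},
    {"dp": [2.8,9.3,-20],"turn": [0,0,0],"gripper": 10},
    {"dp": [2.8,9.3,-26],"turn": [0,0,0],"gripper": 10},
    {"dp": [2.8,9.3,-30],"turn": [0,0,0],"gripper": 10},
    {"dp": [2.8,9.3,-30],"turn": [0,0,0],"gripper": 10},
  ],
)

```text
time: 6.3
ee_pos: [0.4751, 0.3191, 0.236]
orientation: [[-0.54, 0.842, -0.0], [0.842, 0.54, -0.0], [-0.0, -0.0, -1.0]]
wrist_force: [-0.1, -0.3, -1.1]
opening: 0.267
gripper_force: 49.0
```

Run:
```python
from h import *
o=status.get_obs();print(o['time'],o['ee_pos'],o['wrist_force'],o['torque'])
ds={n:cam(n) for n in('wrist','side')}
m=np.zeros((600,800,3),np.uint8)
m[:,:400]=cv2.resize(ds['side']['frame'][230:290,280:320],None,fx=10,fy=10,interpolation=cv2.INTER_CUBIC)
w=ds['wrist']; c=proj(w,[[.4745,.3167,.165]])[0].astype(int); print(c)
m[:400,400:]=cv2.resize(w['frame'][c[1]-40:c[1]+40,c[0]-40:c[0]+40],None,fx=5,fy=5,interpolation=cv2.INTER_CUBIC)
save('m4.png',m)
```

```text
6.3 [0.47514751 0.31905941 0.23603378] [-0.09648055 -0.2679265  -1.07347504] [ 0.06377115 -0.0789931  -0.00689667]
[255 201]
```

View pics/m4.png

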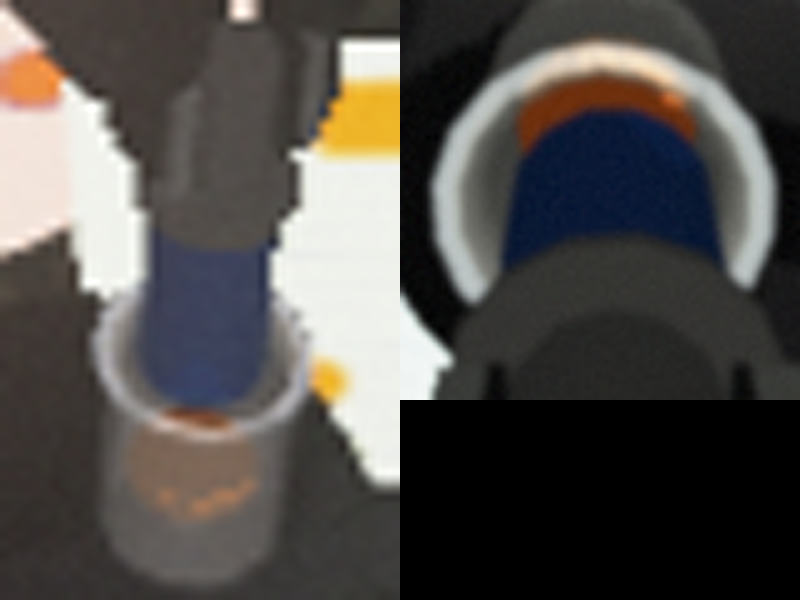

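The side view has the stem's foot centred in the mouth, at x 203 against the rim's 203. In the wrist view it is about 1 mm to the right. I'll trim that and slide down gently, watching the forces.

Request:
step_arm(
  motion=[
    {"dp": [-0.6,-1,-4],"turn": [0,0,0],"gripper": 10},
    {"dp": [-0.6,-1,-8],"turn": [0,0,0],"gripper": 10},
    {"dp": [-0.6,-1,-12],"turn": [0,0,0],"gripper": 10},
    {"dp": [-0.6,-1,-16],"turn": [0,0,0],"gripper": 10},
    {"dp": [-0.6,-1,-16],"turn": [0,0,0],"gripper": 10},
  ],
)

```text
time: 7.02
ee_pos: [0.4745, 0.3181, 0.2198]
orientation: [[-0.54, 0.842, -0.001], [0.842, 0.54, -0.0], [-0.0, -0.001, -1.0]]
wrist_force: [-0.5, -0.1, -0.6]
opening: 0.269
gripper_force: 49.0
```

Request:
step_arm(
  motion=[
    {"dp": [0,0,-4],"turn": [0,0,0],"gripper": 10},
    {"dp": [0,0,-8],"turn": [0,0,0],"gripper": 10},
    {"dp": [0,0,-12],"turn": [0,0,0],"gripper": 10},
    {"dp": [0,0,-16],"turn": [0,0,0],"gripper": 10},
    {"dp": [0,0,-16],"turn": [0,0,0],"gripper": 10},
  ],
)

```text
time: 7.65
ee_pos: [0.4745, 0.3181, 0.2038]
orientation: [[-0.54, 0.842, -0.001], [0.842, 0.54, -0.0], [-0.0, -0.001, -1.0]]
wrist_force: [-0.6, 1.0, -0.2]
opening: 0.268
gripper_force: 49.0
```

Request:
step_arm(
  motion=[
    {"dp": [0,0,-2],"turn": [0,0,0],"gripper": 10},
    {"dp": [0,0,-4],"turn": [0,0,0],"gripper": 10},
    {"dp": [0,0,-5],"turn": [0,0,0],"gripper": 10},
    {"dp": [0,0,-5],"turn": [0,0,0],"gripper": 10},
  ],
)

```text
time: 8.15
ee_pos: [0.4746, 0.3182, 0.1992]
orientation: [[-0.54, 0.842, -0.0], [0.842, 0.54, -0.0], [-0.0, -0.0, -1.0]]
wrist_force: [-0.1, 0.9, 0.1]
opening: 0.27
gripper_force: 49.0
```

Request:
step_arm(
  motion=[
    {"dp": [0,0,-1],"turn": [0,0,0],"gripper": 10},
    {"dp": [0,0,-2],"turn": [0,0,0],"gripper": 10},
    {"dp": [0,0,-2],"turn": [0,0,0],"gripper": 10},
    {"dp": [0,0,-2],"turn": [0,0,0],"gripper": 10},
  ],
)

```text
time: 8.65
ee_pos: [0.4747, 0.3182, 0.1977]
orientation: [[-0.54, 0.842, 0.0], [0.842, 0.54, 0.0], [-0.0, 0.001, -1.0]]
wrist_force: [-1.3, 0.1, 2.5]
opening: 0.265
gripper_force: 49.3
```

Request:
step_arm(
  motion=[
    {"dp": [0,0,-1],"turn": [0,0,0],"gripper": 10},
    {"dp": [0,0,-2],"turn": [0,0,0],"gripper": 10},
    {"dp": [0,0,-2],"turn": [0,0,0],"gripper": 10},
    {"dp": [0,0,-2],"turn": [0,0,0],"gripper": 10},
  ],
)

```text
time: 9.15
ee_pos: [0.4748, 0.3182, 0.1954]
orientation: [[-0.54, 0.842, 0.0], [0.842, 0.54, 0.0], [-0.0, 0.0, -1.0]]
wrist_force: [0.1, -0.2, 3.0]
opening: 0.265
gripper_force: 49.4
```

Request:
step_arm(
  motion=[
    {"dp": [0,0,-1],"turn": [0,0,0],"gripper": 10},
    {"dp": [0,0,-2],"turn": [0,0,0],"gripper": 10},
    {"dp": [0,0,-3],"turn": [0,0,0],"gripper": 10},
    {"dp": [0,0,-4],"turn": [0,0,0],"gripper": 10},
    {"dp": [0,0,-5],"turn": [0,0,0],"gripper": 10},
    {"dp": [0,0,-5],"turn": [0,0,0],"gripper": 10},
    {"dp": [0,0,-5],"turn": [0,0,0],"gripper": 10},
    {"dp": [0,0,-5],"turn": [0,0,0],"gripper": 10},
  ],
)

```text
time: 10.15
ee_pos: [0.4747, 0.3182, 0.1904]
orientation: [[-0.54, 0.842, 0.0], [0.842, 0.54, 0.0], [0.0, 0.0, -1.0]]
wrist_force: [0.1, -0.1, 5.4]
opening: 0.268
gripper_force: 49.4
```

Run:
```python
from h import *
z=[];f=[]
for i in range(12):
    d=cam('side');o=status.get_obs();z.append(o['ee_pos'][2]);f.append(o['wrist_force'])
print(o['time'],np.mean(z),np.mean(f,0),np.std(f,0))
save('m5.png',cv2.resize(d['frame'][200:300,250:350],None,fx=6,fy=6,interpolation=cv2.INTER_CUBIC))
```

```text
10.75 0.19046002609313425 [-0.30475603 -0.28400531  5.35115799] [0.42241634 0.627702   0.48364441]
```

View pics/m5.png

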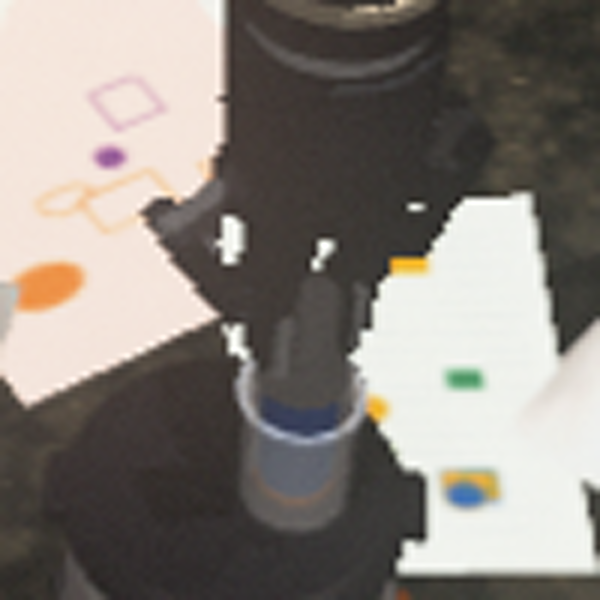

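The side view shows the blue stem in the tube with its flange above the rim. The force (5.35 N + 0.6 N weight) and the geometry both give about 7.3 mm of travel. I'll add 0.6 mm and check.

Request:
step_arm(
  motion=[
    {"dp": [0,0,-0.6],"turn": [0,0,0],"gripper": 10},
    {"dp": [0,0,-0.6],"turn": [0,0,0],"gripper": 10},
    {"dp": [0,0,-0.6],"turn": [0,0,0],"gripper": 10},
    {"dp": [0,0,-0.6],"turn": [0,0,0],"gripper": 10},
    {"dp": [0,0,-0.6],"turn": [0,0,0],"gripper": 10},
    {"dp": [0,0,-0.6],"turn": [0,0,0],"gripper": 10},
    {"dp": [0,0,-0.6],"turn": [0,0,0],"gripper": 10},
    {"dp": [0,0,-0.6],"turn": [0,0,0],"gripper": 10},
  ],
)

```text
time: 11.75
ee_pos: [0.4747, 0.3182, 0.1899]
orientation: [[-0.54, 0.842, 0.0], [0.842, 0.54, 0.0], [0.0, 0.0, -1.0]]
wrist_force: [-1.4, -0.2, 6.2]
opening: 0.264
gripper_force: 49.5
```

Run:
```python
from h import *
z=[];f=[]
for i in range(10):
    cam('side');o=status.get_obs();z.append(o['ee_pos'][2]);f.append(o['wrist_force'][2])
print(o['time'],np.mean(z),np.mean(f),o['gripper_force'])
if 4.6<np.mean(f)<7: print(ctrl.close_job())
```

```text
12.25 0.18989487453972304 5.157537144725458 49.45046424865723
the job is handed in; nothing more can be done
None
```

The slim pusher is in the feed tube and the gripper still holds it, with the plate pressed to about half travel: roughly 8 mm by tool height, 6–8 mm by force. The job is handed in at 12.25 s; the other pusher, garlic, candle jar and bowl were not touched.

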